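Set a pierced brass panel under a spring hold-down

ROBOT

A 6-joint arm with a two-finger parallel gripper is mounted at the origin on the work surface. World frame = base frame: x ahead of the robot, y to its left, z up, the work surface at z = 0. Lengths are in m, angles in rad, forces in N, time in s.
With the tool pointing down it reaches from about 0.225 to 0.875 m from the base axis. Payload 3.4 kg.
Tool frame: the origin (TCP) lies midway between the tips of the shut fingers; the grasp point (between the pads) lies 19 mm behind it; z points along the fingers, y is the direction in which the jaws open and shut (so a half turn about z gives the same grasp; the last joint's range is limited). The gripper opens to 85 mm and grips with 20 to 120 N. Pads are 22 mm wide; open, the fingers measure 114 mm over their backs; the gripper's body (76 mm by 85 mm) begins 54 mm behind the grasp point. The pads swing forward as they close: fully open they stand 13 mm farther back than shut.
Start: joints at [1.114, 0.276, 1.505, -0, 1.361, -0.121], TCP at [0.189, 0.543, 0.231] pointing down, gripper open.
Joint ranges: [-2.89, 2.89], [-0.75, 2.08], [0.22, 2.7], [-1.18, 4.32], [0.11, 2.71], [-2.7, 2.7]. Speed limits (rad/s): [2.57, 2.57, 3.14, 3.14, 3.14, 3.14].

INTERFACE

Orientations are given as [roll, pitch, yaw] about the fixed x, y, z axes, in that order (R = Rz(yaw) Ry(pitch) Rx(roll)).
In Python, from station import state, grab_frame, finish_job gives the robot as it stands.
- The arm moves only by the tool move_arm, never from a script. Its argument "series" is a list that holds one entry, the list of rows, each a list of 7 numbers: the finger opening in m, from 0 to 0.0854, then the shift along the tool's x, y, z in m, then the turn, a rotation vector about the tool's x, y, z in rad. A call has 1 to 8 rows; each row shifts and turns the commanded pose from where the row before left it, along the tool's axes as they then stand; what a row does not reach is not made up. A row lasts 1/12 s, in which the tool goes at most 41.7 mm and 7.16 degrees, less where a joint would pass 70% of its speed; a pose out of reach is approached as far as the arm can. A call with a gripper value outside its range is refused whole. The fingers move at their own pace and stop on an object; "squeeze" is the grip in N (left out, the last holds). Time passes only in rows, so rows that do not move let the fingers close. It gives the time, the measured TCP pose, the force and the opening at its end, in the units of the state.
- state(): the state, without advancing time (a new reading comes with each control period).
- grab_frame(name): name is "scene" or "side" or "wrist"; returns a dict with "img" (384x512x3 uint8, red, green, blue), "range_z" (384x512 float32, m along the optical axis (not along the pixel's ray), 0 where there is no reading), "intrinsics" (3x3 intrinsics, pixels), "cam_to_world" (4x4, takes a point from camera to world coordinates). Camera axes: x right, y down, z forward; pixel columns grow to the right and rows downward; lengths in m; the calibration is good to about 2 mm. A picture is of the moment at which its call begins.
- finish_job(): hands the job in, once; it reports no verdict.
The state is a dict: "clock": time; "joints": joint angles; "dq": joint speeds; "effort": joint torques, N m; "eef_pos": TCP position; "eef_rot": TCP orientation; "wrist_force": force on the tool from outside, world axes, zero at the start; "ft_torque": the same for the moment, N m; "width": opening from 0.0 (shut) to 1.0 (fully open).
Only numpy, scipy, OpenCV 4.12 (cv2) and the standard library are available. Lean on these libraries where they do the work, as an engineer would, in place of code of your own. Each camera call takes 0.05 s, during which the arm holds its last target.

TASK

Lift the pierced brass panel off its wooden block with a light grip, lay it softly, rims up, on the blue felt saddle of the hold-down stand, lengthwise and centred, with its end next to the red stop but not on top of it, and let go. Then swing the raised hold-down arm down until it is level and its sprung felt foot holds the panel with light pressure, never pressing hard, and leave it so. The panel dents easily, and the tin, the hammer and the jar are to be left alone.

Things in the scene. Friction and masses are not known exactly. Their poses are not given: they have to be found in the camera images.
- panel: Loose brass panel, dark pierced pattern, 150 mm long (x), 56 wide (y), 0.2 kg; floor 4 mm thick, rims 3 mm thick and 11 mm high on both long sides. Origin: centre of underside. Starts rims up on the narrower rest, so fingers reach past both rims: grip across the 56 mm. Dents if one finger presses over 40 N, if dropped over 10 mm or pushed on the stand with over 20 N, or if the foot presses over 14 N.
- rest: Fixed wooden resting block on which the panel starts: 120 mm long (x), 36 mm wide (y), top 50 mm above the bench, on a foot plate 140 x 100 x 10 mm. Origin: centre of its underside, on the bench.
- stand: Fixed stand, steel base plate 260 x 110 x 12 mm. Origin on the bench below saddle_top, x lengthwise towards the hinge, z up. In mm: saddle with blue felt top x -60 to 80, 36 wide, 60 high; red end stop x 80 to 88, 50 wide, 14 higher than the felt; hinge cheeks x 120 to 150, 124 high.
- saddle_top (a point): Point on the felt top of the saddle, 60 mm above the bench while unloaded, over the stand's origin, with the stand's axes: the panel's underside centre belongs here. The panel's end is then 5 mm short of the red stop. The thick felt is springy: it sinks 1 mm per 3 N, at most 9 mm.
- hold_hinge (a point): Centre of the hold-down arm's hinge: in the stand's frame at x = 135, y = 0, z = 109 mm. The hinge axis is the stand's y.
- hold_arm (a joint): Arm angle (rad): 0 level, pointing to the stand's -x over the saddle; 1.57 straight up; starts 1.5 to 1.8. Aluminium bar 18 mm wide, 12 thick, 185 long from the hinge, then an orange end 30 long, 18 across. Stiff hinge, 0.9 N m, stays where left. With the panel in place the foot touches at about 0.045, presses with 3 to 4 N at 0, with 9 N at -0.07, then ever harder.
- hold_push (a point): Point on the arm's upper face (with the arm raised, the face looking to the stand's +x, away from the foot), 165 mm from the hinge, 6 mm off the bar's middle line: a place to push with shut fingers.
- foot: Sprung grey felt foot, 26 mm across, on a stem with a red band that slides through the arm 115 mm from the hinge. Origin: centre of the felt's underside, when free 51 mm from the bar's middle line. Spring 0.9 N per mm, travel 14 mm. It meets the panel 20 mm from saddle_top towards the hinge.
- tin: Dark round tin, 72 mm across, 85 mm high, with brass strips in it up to about 130 mm. Bystander. Origin: centre of its underside.
- hammer: Hammer, 250 mm long, lying flat between the stand and the resting block. Bystander.
- wax_jar: Jar, 70 mm across, 60 mm high. Bystander. Origin: centre of its underside.
There are look-alikes about, which are no part of the job. What is meant by the panel is not white, and is the larger of those in its own colour.

How it is judged:
By the outcome, as a careful person would: the job done as asked, in the order asked, and still so for the second after the job is handed in, with the robot touching nothing.
It also fails if it takes over 58 s, if anything falls off the work surface, if the arm or the gripper's body presses on something with over 40 N, if the wrist force passes 120 N, or if a joint passes its speed limit or range.

## Working session

There is one attempt and no reset: what is moved stays moved. The work goes in short steps, Python scripts to look and compute and a tool call to move; the robot and the scene stay as the last step left them, time stands still between calls to the robot, and variables do not carry over. Pictures are saved under pics/ and viewed, and the job is handed in when it is done.

Besides the shell and the picture viewer there is one more tool, called after "Emit:" by a JSON object that holds its "fn" and its "kwargs", one argument or row to a line. move_arm: Moves the arm, as the interface text tells. Its arguments: {"type":"object","properties":{"series":{"type":"array"},"squeeze":{"type":"number"}},"required":["series"]}

```bash
ls; mkdir -p pics
cat > h.py <<'E'
import numpy as np, cv2
from station import state, grab_frame, finish_job
def snap(n,tag):
    f=grab_frame(n); cv2.imwrite(f'pics/{tag}.png',cv2.cvtColor(f['img'],cv2.COLOR_RGB2BGR)); np.savez(f'pics/{tag}.npz',**{k:np.array(v) for k,v in f.items()}); return f
def load(tag): return dict(np.load(f'pics/{tag}.npz'))
def pt(f,u,v,z=None):
    K=f['intrinsics'];T=f['cam_to_world']
    d=np.array([(u-K[0,2])/K[0,0],(v-K[1,2])/K[1,1],1.0])
    if z is None: s=f['range_z'][int(round(v)),int(round(u))]
    else:
        r=T[:3,:3]@d; s=(z-T[2,3])/r[2]
    return (T[:3,:3]@(d*s)+T[:3,3])
def cloud(f):
    K=f['intrinsics'];T=f['cam_to_world'];R=f['range_z']
    v,u=np.mgrid[:R.shape[0],:R.shape[1]]
    P=np.stack([(u-K[0,2])/K[0,0]*R,(v-K[1,2])/K[1,1]*R,R],-1)@T[:3,:3].T+T[:3,3]
    P[R<=0]=np.nan; return P
def proj(f,p):
    T=np.linalg.inv(f['cam_to_world']);q=T[:3,:3]@np.asarray(p)+T[:3,3];q=f['intrinsics']@q;return q[:2]/q[2]
E
python3 - <<'E'
from h import *
for n in ['scene','side','wrist']:
    f=snap(n,n+'0'); print(n,f['cam_to_world'].round(3).tolist(),f['intrinsics'].round(1).tolist())
print(state())
E
```

```text
pics
scene [[-0.847, 0.421, -0.324, 0.893], [0.531, 0.681, -0.504, 0.544], [0.008, -0.599, -0.801, 0.985], [0.0, 0.0, 0.0, 1.0]] [[364.4, 0.0, 254.9], [0.0, 364.4, 187.5], [0.0, 0.0, 1.0]]
side [[0.674, -0.463, 0.576, -0.213], [-0.739, -0.399, 0.543, -0.691], [-0.022, -0.791, -0.611, 0.881], [0.0, 0.0, 0.0, 1.0]] [[402.0, 0.0, 249.8], [0.0, 402.0, 194.1], [0.0, 0.0, 1.0]]
wrist [[0.329, 0.901, 0.284, 0.116], [0.944, -0.314, -0.1, 0.568], [-0.001, 0.301, -0.954, 0.373], [0.0, 0.0, 0.0, 1.0]] [[280.7, 0.0, 256.1], [0.0, 280.7, 193.8], [0.0, 0.0, 1.0]]
{'clock': 0.15, 'joints': array([ 1.11400325e+00,  2.76472015e-01,  1.50585118e+00, -1.00935081e-05,
        1.36068653e+00, -1.21013660e-01]), 'dq': array([-0.00146617, -0.00142204, -0.00552672, -0.00145932, -0.00121   ,
       -0.00060376]), 'effort': array([ 3.30223695e-03, -4.17139542e+01, -2.46034348e+01, -1.16253123e-04,
        7.57898670e-03, -2.83258413e-05]), 'eef_pos': array([0.18930704, 0.5425281 , 0.23062218]), 'eef_rot': array([-3.14018475e+00, -1.61270772e-04,  2.80581524e+00]), 'wrist_force': array([-0.50958368,  0.51103638,  0.01898914]), 'ft_torque': array([-0.02915569,  0.04919887,  0.04540631]), 'width': 0.9972531185417622}
```

View pics/scene0.png

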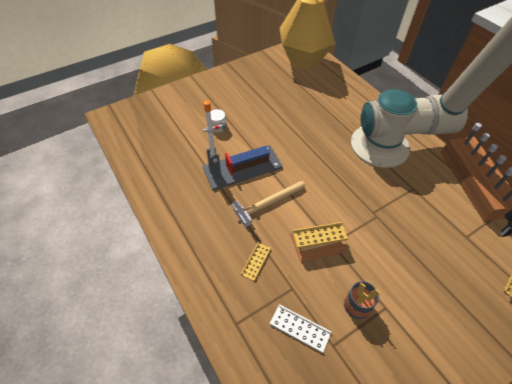

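View pics/side0.png

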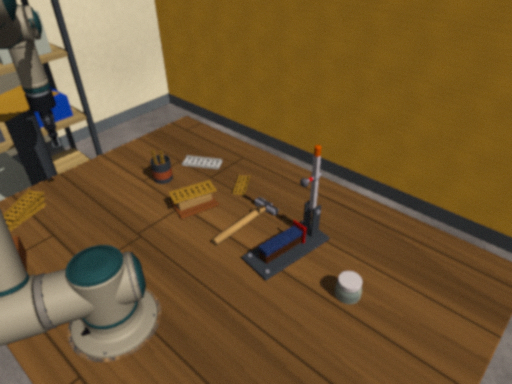

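View pics/wrist0.png

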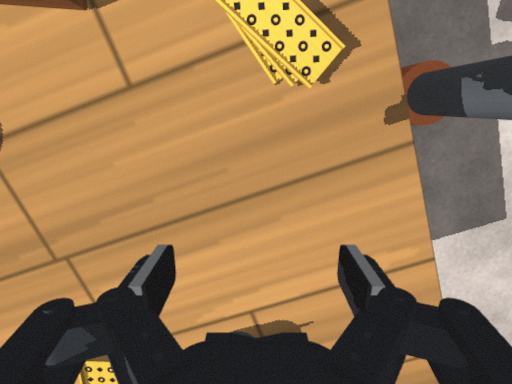

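Scene: brass panel on the wooden block at (320,236). Look-alikes are the small flat brass one at (257,262), the white one at (300,328), the strips in the tin at (362,295), and a yellow stack at the edge (509,288). By the description I choose (320,236), and I'll check it in a crop.

Run:
```python
from h import *
f=load('scene0'); s=load('side0')
a=cv2.resize(f['img'][195:365,210:400],None,fx=3,fy=3,interpolation=2)
cv2.imwrite('pics/c1.png',a[:,:,::-1])
a=cv2.resize(s['img'][135:285,140:370],None,fx=3.4,fy=3.4,interpolation=2)
cv2.imwrite('pics/c2.png',a[:,:,::-1])
P=cloud(f);Q=cloud(s)
def rep(n,P,f,box,lo,hi,zr):
    u0,u1,v0,v1=box
    m=np.zeros(P.shape[:2],np.uint8); m[v0:v1,u0:u1]=1
    hsv=cv2.cvtColor(f['img'],cv2.COLOR_RGB2HSV)
    m=(m>0)&(cv2.inRange(hsv,lo,hi)>0)&(P[...,2]>zr[0])&(P[...,2]<zr[1])
    X=P[m]; 
    r=cv2.minAreaRect((X[:,:2]*1000).astype(np.float32))
    print(n,len(X),X.mean(0).round(4),np.percentile(X[:,2],[2,50,98]).round(4),r)
    return X
rep('panel sc',P,f,(285,355,215,262),(15,60,60),(40,255,255),(.045,.08))
rep('panel si',Q,s,(160,225,170,215),(15,60,60),(40,255,255),(.045,.08))
rep('small sc',P,f,(238,275,240,285),(22,120,60),(40,255,255),(-.01,.03))
rep('blue sc',P,f,(215,285,140,180),(100,80,20),(130,255,255),(.05,.07))
rep('blue si',Q,s,(240,330,210,280),(100,80,20),(130,255,255),(.05,.07))
rep('orange sc',P,f,(195,220,95,115),(3,150,60),(20,255,255),(.1,.5))
rep('orange si',Q,s,(305,330,140,160),(3,150,60),(20,255,255),(.1,.5))
```

```text
panel sc 955 [0.4495 0.2025 0.0552] [0.0504 0.0547 0.0629] ((449.4091796875, 203.34237670898438), (57.80415725708008, 150.11412048339844), 68.7392807006836)
panel si 554 [0.4452 0.2031 0.0547] [0.0494 0.0542 0.0622] ((447.45684814453125, 202.69479370117188), (64.5914306640625, 151.61720275878906), 68.58674621582031)
small sc 101 [0.6414 0.1562 0.003 ] [-0.0005  0.003   0.0071] ((635.5007934570312, 155.262451171875), (108.24205017089844, 28.846115112304688), 32.324729919433594)
blue sc 338 [ 0.4628 -0.165   0.0585] [0.0508 0.0589 0.0633] ((461.0430908203125, -166.9567413330078), (37.35830307006836, 130.9080352783203), 79.83522033691406)
blue si 491 [ 0.4567 -0.1732  0.0582] [0.0515 0.0587 0.0618] ((461.454833984375, -171.81942749023438), (40.42713165283203, 141.1649627685547), 80.83796691894531)
orange sc 61 [ 0.5865 -0.1855  0.3148] [0.2983 0.3173 0.3249] ((585.8720092773438, -188.4974822998047), (16.216571807861328, 16.07583999633789), 1.8425865173339844)
orange si 67 [ 0.5784 -0.1938  0.3133] [0.2989 0.3136 0.324 ] ((580.7056274414062, -192.48989868164062), (14.65664291381836, 16.5443058013916), 1.4333027601242065)
```

View pics/c1.png

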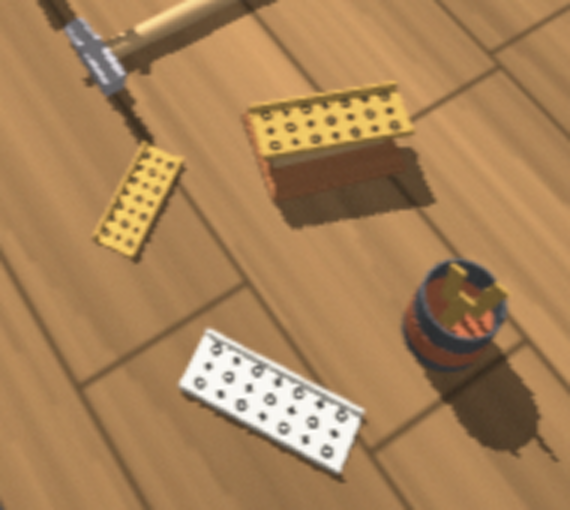

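View pics/c2.png

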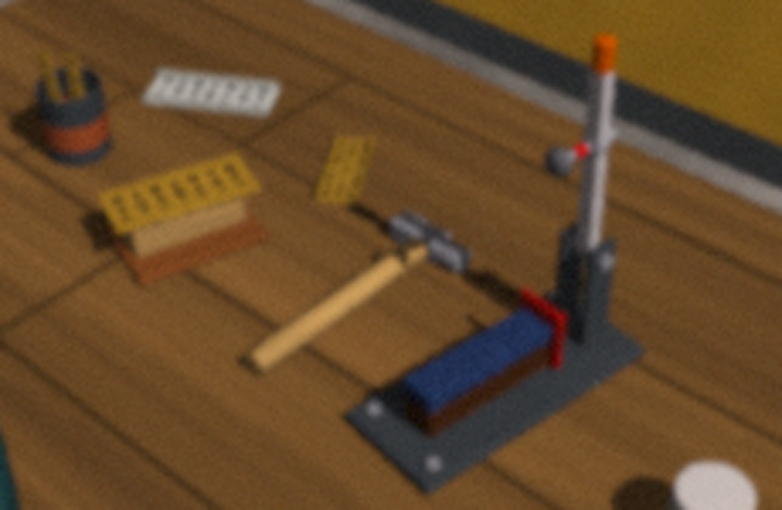

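The crop confirms it. The panel at scene (320,236) lies rims up on the block and is clearly bigger than the small brass one at (257,262). The hold arm stands up at the far end of the stand, side (315,150)–(312,220). I'll move above the panel for a close look with the wrist camera.

Emit:
{"fn": "move_arm", "kwargs": {
  "series": [
    [[0.085,-0.034,-0.0195,0,0,0,0],[0.085,-0.034,-0.0195,0,0,0,0],[0.085,-0.034,-0.0195,0,0,0,0],[0.085,-0.034,-0.0195,0,0,0,0],[0.085,-0.034,-0.0195,0,0,0,0],[0.085,-0.034,-0.0195,0,0,0,0],[0.085,-0.034,-0.0195,0,0,0,0],[0.085,-0.034,-0.0195,0,0,0,0]]
  ]
}}

```text
clock: 0.82
eef_pos: [0.3956, 0.3043, 0.2312]
eef_rot: [3.142, -0.0, 2.806]
wrist_force: [-0.2, 0.2, -0.3]
width: 0.997
```

Emit:
{"fn": "move_arm", "kwargs": {
  "series": [
    [[0.085,-0.034,-0.0195,0,0,0,0],[0.085,-0.034,-0.0195,0,0,0,0],[0.085,-0.034,-0.0195,0,0,0,0],[0.085,-0.034,-0.0195,0,0,0,0.036],[0.085,0,0,0,0,0,0],[0.085,0,0,0,0,0,0]]
  ]
}}

```text
clock: 1.32
eef_pos: [0.4986, 0.1859, 0.2307]
eef_rot: [-3.141, -0.001, 2.766]
wrist_force: [-0.8, 0.9, -0.3]
width: 0.993
```

Run:
```python
from h import *
f=snap('wrist','w1'); st=state(); print(st['eef_pos'],st['eef_rot'],st['joints'].round(3),st['wrist_force'])
P=cloud(f); hsv=cv2.cvtColor(f['img'],cv2.COLOR_RGB2HSV)
m=(P[...,2]>.048)&(P[...,2]<.07)&(np.hypot(P[...,0]-.4485,P[...,1]-.203)<.12)
X=P[m];print(len(X),cv2.minAreaRect((X[:,:2]*1000).astype(np.float32)),np.percentile(X[:,2],[2,50,98]))
```

```text
[0.49741905 0.18708294 0.23077706] [-3.14141356e+00 -1.81770804e-03  2.76796779e+00] [ 2.280e-01  2.110e-01  1.595e+00  1.000e-03  1.336e+00 -9.690e-01] [-0.53173771  0.10278606  0.0841111 ]
7187 ((447.44189453125, 202.74612426757812), (56.058345794677734, 149.6908416748047), 68.81790924072266) [0.05191688 0.05355565 0.06105339]
```

View pics/w1.png

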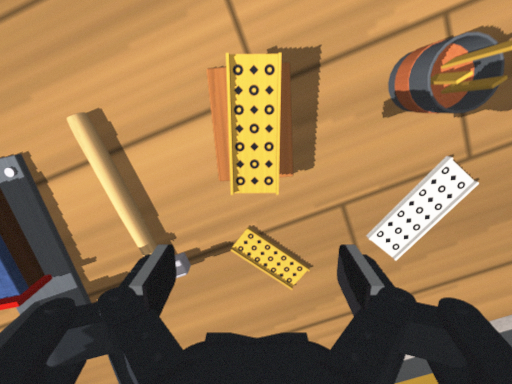

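Wrist view: the target panel is upright at (255,125), clear on both sides, and measures 56 x 150 mm. Centring and descending.

Emit:
{"fn": "move_arm", "kwargs": {
  "series": [
    [[0.085,0.03,-0.002,0,0,0,-0.004],[0.085,0.03,-0.0017,0,0,0,0],[0.085,0,0,0.03,0,0,0],[0.085,0,0,0.03,0,0,0],[0.085,0,0,0.03,0,0,0],[0.085,0,0,0.03,0,0,0],[0.085,0,0,0.02,0,0,0],[0.085,0,0,0,0,0,0]]
  ]
}}

```text
clock: 2.03
eef_pos: [0.4354, 0.206, 0.0876]
eef_rot: [-3.136, -0.008, 2.776]
wrist_force: [-0.6, -0.4, 0.2]
width: 0.996
```

Run:
```python
from h import *
st=state(); p=st['eef_pos'];print(p,st['eef_rot'])
y=st['eef_rot'][2];d=np.array([.4474,.2027])-p[:2]
print('to panel ctr tool xy',d@[np.cos(y),np.sin(y)],d@[np.sin(y),-np.cos(y)],'yaw err',2.7719-y)
f=snap('wrist','w2')
```

```text
[0.4353996  0.20604396 0.08764819] [-3.1361604  -0.00793198  2.77629503]
to panel ctr tool xy -0.012403138318776779 0.0011635532878342307 yaw err -0.004395031967563856
```

View pics/w2.png

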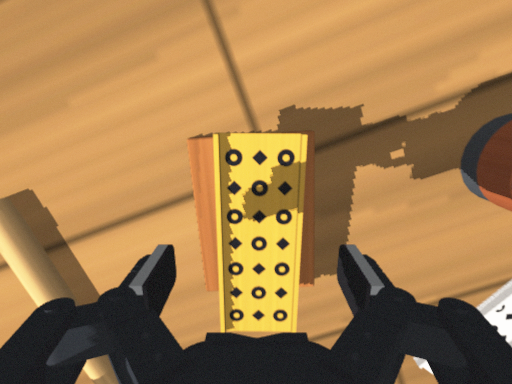

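The panel runs down the middle (260,230), between the fingers at 170 and 340. Descending the rest and gripping lightly.

Emit:
{"fn": "move_arm", "kwargs": {
  "series": [
    [[0.085,-0.004,0.001,0.02,0,0,0.004],[0.085,0,0,0.02,0,0,0],[0.085,0,0,0.016,0,0,0],[0.085,0,0,0,0,0,0],[0.085,0,0,0,0,0,0]]
  ],
  "squeeze": 22
}}

```text
clock: 2.5
eef_pos: [0.4447, 0.206, 0.0363]
eef_rot: [3.141, 0.001, 2.771]
wrist_force: [-0.6, 0.1, -0.1]
width: 0.994
```

Run:
```python
from h import *
st=state(); p=st['eef_pos'];print(p,st['eef_rot'],st['wrist_force'])
y=st['eef_rot'][2];d=np.array([.4474,.2027])-p[:2]
print('to panel ctr tool xy',d@[np.cos(y),np.sin(y)],d@[np.sin(y),-np.cos(y)],'yaw err',2.7719-y)
```

```text
[0.44465356 0.20604084 0.03633582] [3.14081205e+00 5.88703166e-04 2.77075998e+00] [-0.56434887  0.13839271 -0.05817881]
to panel ctr tool xy -0.00377045013218456 -0.002118465516970554 yaw err 0.0011400219921218202
```

Emit:
{"fn": "move_arm", "kwargs": {
  "series": [
    [[0.085,0.005,-0.002,0.0035,0,0,0],[0.085,0,0,0,0,0,0],[0.04,0,0,0,0,0,0],[0.04,0,0,0,0,0,0],[0.04,0,0,0,0,0,0],[0.04,0,0,0,0,0,0],[0.04,0,0,0,0,0,0],[0.04,0,0,0,0,0,0]]
  ],
  "squeeze": 22
}}

```text
clock: 3.17
eef_pos: [0.4396, 0.2055, 0.0327]
eef_rot: [3.14, 0.001, 2.77]
wrist_force: [-1.5, 0.7, 5.4]
width: 0.653
```

Emit:
{"fn": "move_arm", "kwargs": {
  "series": [
    [[0.04,0,0,0,0,0,0],[0.04,0,0,0,0,0,0],[0.04,0,0,0,0,0,0]]
  ]
}}

```text
clock: 3.42
eef_pos: [0.4396, 0.2055, 0.0327]
eef_rot: [3.14, 0.001, 2.77]
wrist_force: [-1.8, 1.5, 5.8]
width: 0.651
```

Run:
```python
from h import *
st=state(); p=st['eef_pos'];print(p,st['eef_rot'],st['wrist_force'],st['width']*85.4)
y=st['eef_rot'][2];d=np.array([.4474,.2027])-p[:2]
print('to panel ctr tool xy',d@[np.cos(y),np.sin(y)],d@[np.sin(y),-np.cos(y)],'yaw err',2.7719-y)
f=snap('wrist','w3')
```

```text
[0.43958291 0.2055437  0.03265582] [3.14035133e+00 9.27942119e-04 2.76961658e+00] [-1.79051213  1.49621734  5.77219868] 55.62904534556796
to panel ctr tool xy -0.008316048734168439 0.00019195110665391117 yaw err 0.002283420244511003
```

View pics/w3.png

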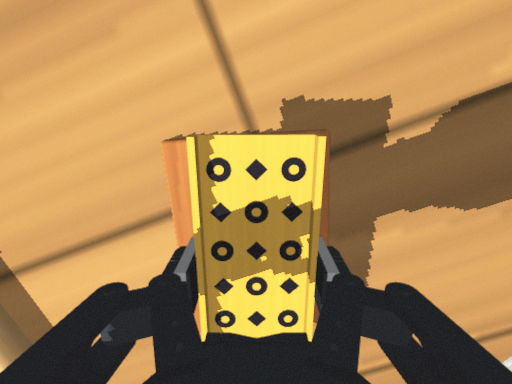

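Gripped at width 55.6 mm and centred in the jaws: panel at (255,230), fingers at 185 and 325. Lifting.

Emit:
{"fn": "move_arm", "kwargs": {
  "series": [
    [[0.04,0,0,-0.01,0,0,0],[0.04,0,0,-0.02,0,0,0],[0.04,0,0,-0.03,0,0,0],[0.04,0,0,-0.03,0,0,0],[0.04,0,0,-0.03,0,0,0],[0.04,0,0,-0.02,0,0,0],[0.04,0,0,0,0,0,0]]
  ]
}}

```text
clock: 4.05
eef_pos: [0.4418, 0.206, 0.1758]
eef_rot: [3.136, 0.007, 2.77]
wrist_force: [0.6, -0.1, -1.7]
width: 0.651
```

Run:
```python
from h import *
st=state(); print(st['eef_pos'],st['eef_rot'],st['wrist_force'],st['width']*85.4)
f=load('side0');s=load('scene0');w=load('w1')
for n,g in (('side',f),('scene',s),('w1',w)):
    P=cloud(g); h=cv2.cvtColor(g['img'],cv2.COLOR_RGB2HSV)
    near=(np.hypot(P[...,0]-.46,P[...,1]+.17)<.2)
    m=near&(P[...,2]>.055)&(P[...,2]<.065)&(h[...,0]>100)&(h[...,0]<130)&(h[...,1]>80)
    if m.sum()>20: print(n,'felt',m.sum(),cv2.minAreaRect((P[m][:,:2]*1000).astype(np.float32)))
    m=near&(P[...,2]>.008)&(P[...,2]<.016)&(h[...,1]<90)&(h[...,2]<140)
    if m.sum()>20: print(n,'base',m.sum(),cv2.minAreaRect((P[m][:,:2]*1000).astype(np.float32)))
    m=near&(P[...,2]>.062)&(P[...,2]<.078)&((h[...,0]<6)|(h[...,0]>174))&(h[...,1]>150)
    if m.sum()>5: print(n,'stop',m.sum(),P[m].mean(0),cv2.minAreaRect((P[m][:,:2]*1000).astype(np.float32)))
```

```text
[0.44178428 0.20598641 0.1758229 ] [3.13609586 0.00699745 2.76970028] [ 0.62615363 -0.05677579 -1.74337819] 55.556116407430636
side felt 439 ((461.6436767578125, -171.84988403320312), (40.42713165283203, 140.78240966796875), 80.83796691894531)
side base 1191 ((495.3450927734375, -118.00796508789062), (229.4612579345703, 262.8582458496094), 80.77071380615234)
side stop 57 [ 0.53281844 -0.18527893  0.07057633] ((533.2499389648438, -185.24118041992188), (48.29194641113281, 8.937065124511719), 80.2814712524414)
scene felt 289 ((460.8898010253906, -166.52813720703125), (35.31299591064453, 130.9833526611328), 80.66996002197266)
scene base 928 ((477.26654052734375, -242.2347412109375), (253.42539978027344, 259.4580993652344), 80.95697021484375)
scene stop 39 [ 0.53802587 -0.1758977   0.07202298] ((537.2661743164062, -179.20729064941406), (45.88710403442383, 8.536886215209961), 79.8085708618164)
w1 felt 546 ((508.39764404296875, -162.39219665527344), (26.91713523864746, 68.1714096069336), 54.943946838378906)
w1 base 4390 ((475.65740966796875, -169.6000518798828), (108.9168930053711, 237.06991577148438), 79.9269790649414)
w1 stop 220 [ 0.5358092  -0.16822409  0.0697814 ] ((536.3240966796875, -171.92501831054688), (34.049442291259766, 8.308195114135742), 81.5752944946289)
```

Emit:
{"fn": "move_arm", "kwargs": {
  "series": [
    [[0.04,-0.01,-0.034,-0.003,0,0,0],[0.04,-0.01,-0.036,-0.003,0,0,0],[0.04,-0.01,-0.036,-0.003,0,0,0],[0.04,-0.01,-0.036,-0.003,0,0,0],[0.04,-0.01,-0.036,0,0,0,0],[0.04,-0.01,-0.034,0,0,0,-0.1],[0.04,0,0,0,0,0,-0.1],[0.04,0,0,0,0,0,0]]
  ]
}}

```text
clock: 4.72
eef_pos: [0.4167, -0.0154, 0.1822]
eef_rot: [3.141, -0.003, 2.965]
wrist_force: [-0.2, 0.3, -4.0]
width: 0.654
```

Run:
```python
from h import *
f=snap('wrist','w4');st=state(); print(st['eef_pos'],st['eef_rot'],st['joints'].round(3),st['wrist_force'],st['width']*85.4)
g=f
P=cloud(g); h=cv2.cvtColor(g['img'],cv2.COLOR_RGB2HSV)
near=(np.hypot(P[...,0]-.46,P[...,1]+.17)<.2)
m=near&(P[...,2]>.055)&(P[...,2]<.065)&(h[...,0]>100)&(h[...,0]<130)&(h[...,1]>80)
if m.sum()>20: print('felt',m.sum(),P[m].mean(0),cv2.minAreaRect((P[m][:,:2]*1000).astype(np.float32)))
m=near&(P[...,2]>.008)&(P[...,2]<.016)&(h[...,1]<90)&(h[...,2]<140)
if m.sum()>20: print('base',m.sum(),cv2.minAreaRect((P[m][:,:2]*1000).astype(np.float32)))
m=near&(P[...,2]>.062)&(P[...,2]<.078)&((h[...,0]<6)|(h[...,0]>174))&(h[...,1]>150)
if m.sum()>5: print('stop',m.sum(),P[m].mean(0),cv2.minAreaRect((P[m][:,:2]*1000).astype(np.float32)))
```

```text
[ 0.41681519 -0.01419158  0.18229284] [ 3.14089053e+00 -3.13561411e-03  2.96384886e+00] [-2.020e-01  7.500e-02  1.891e+00  1.000e-03  1.179e+00 -1.595e+00] [ 0.81149916 -0.30830479 -3.33100358] 55.659448046625975
felt 3381 [ 0.44371482 -0.16591849  0.05887287] ((449.137451171875, -168.02273559570312), (36.47190856933594, 114.22088623046875), 80.85933685302734)
base 3364 ((444.56976318359375, -165.656005859375), (107.20068359375, 174.2879638671875), 80.86383056640625)
```

View pics/w4.png

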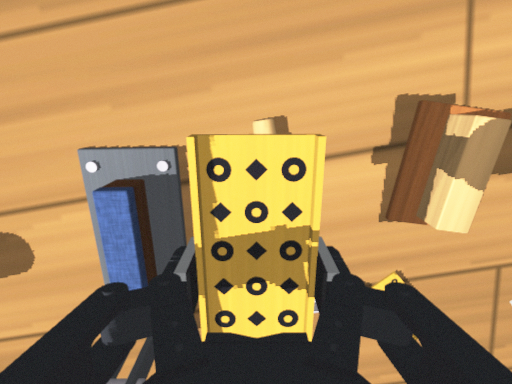

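Wrist view: stand at the left, saddle at (120,230). The panel sits in the jaws at the same pixels as before the lift, so it has not slipped. Now working out the placing shift.

Run:
```python
from h import *
st=state(); p=st['eef_pos'];y=st['eef_rot'][2]
for t in ('w3','w4'):
    f=load(t);P=cloud(f); h=cv2.cvtColor(f['img'],cv2.COLOR_RGB2HSV)
    u=np.mgrid[:384,:512][1];v=np.mgrid[:384,:512][0]
    m=(u>150)&(u<350)&(v>120)&(v<330)&(h[...,0]>20)&(h[...,0]<35)&(h[...,1]>120)
    z0=np.nanmedian(P[m][:,2]); m&=abs(P[...,2]-z0)<.012
    r=cv2.minAreaRect((P[m][:,:2]*1000).astype(np.float32)); print(t,z0,np.percentile(P[m][:,2],[2,98]),r)
    if t=='w4':
        a=np.radians(r[2]+90); e=np.array([np.cos(a),np.sin(a)]); 
        X=P[m][:,:2]; far=np.percentile(X@e,99.7); n=np.array([-e[1],e[0]])
        print('tilt check rims: ',np.polyfit(X@e,P[m][:,2],1))
        c=e*(far-.075)+n*(np.array(r[0])/1000@n); print('panel ctr',c,'yaw',a)
        d=c-p[:2]; print('panel rel tcp tool',d@[np.cos(y),np.sin(y)],d@[np.sin(y),-np.cos(y)],a-y)
        t0=np.array([.4521,-.1679]); d=t0-c; da=2.982-a
        # rotate about tcp by da, then shift
        R=np.array([[np.cos(da),-np.sin(da)],[np.sin(da),np.cos(da)]]); c2=p[:2]+R@(c-p[:2]); d=t0-c2; y2=y+da
        print('rot',da,'shift after rot (tool)',d@[np.cos(y2),np.sin(y2)],d@[np.sin(y2),-np.cos(y2)])
print(st['wrist_force'])
```

```text
w3 0.05361573426912454 [0.05230937 0.06114129] ((426.1831970214844, 210.22845458984375), (56.196022033691406, 103.80177307128906), 68.91590881347656)
w4 0.20324951646523426 [0.20188642 0.21082522] ((402.3683776855469, -15.241477966308594), (60.328609466552734, 103.72261810302734), 79.99040222167969)
tilt check rims:  [0.00798492 0.20730101]
panel ctr [ 0.4254029  -0.01930706] yaw 2.9668922155577944
panel rel tcp tool -0.009356872533748848 -0.0035165007100927573 0.0030433506033284985
rot 0.01510778444220584 shift after rot (tool) -0.05035077866218748 -0.1424502478777025
[ 0.81149916 -0.30830479 -3.33100358]
```

Emit:
{"fn": "move_arm", "kwargs": {
  "series": [
    [[0.04,0,0,0.02,0,0,-0.015],[0.04,0,0,0.03,0,0,0],[0.04,-0.01,-0.025,0.02,0,0,0],[0.04,-0.011,-0.03,0,0,0,0],[0.04,-0.01,-0.03,0,0,0,0],[0.04,-0.01,-0.03,0,0,0,0],[0.04,-0.01,-0.03,0,0,0,0],[0.04,0,0,0,0,0,0]]
  ]
}}

```text
clock: 5.43
eef_pos: [0.4483, -0.1693, 0.1132]
eef_rot: [-3.138, 0.003, 2.98]
wrist_force: [0.6, 0.0, -1.5]
width: 0.653
```

Run:
```python
from h import *
st=state(); f=snap('wrist','w5');g=snap('side','s5');k=snap('scene','k5'); st=state(); p=st['eef_pos'];y=st['eef_rot'][2];print(p,st['eef_rot'],st['wrist_force'],st['width']*85.4)
ex=np.array([np.cos(y),np.sin(y)]);ey=np.array([np.sin(y),-np.cos(y)])
c=p[:2]-.0086*ex; d=np.array([.4521,-.1679])-c; print('remaining tool',d@ex,d@ey,'yaw',2.982-(y+.0023))
a=cv2.resize(g['img'][150:300,210:360],None,fx=4,fy=4,interpolation=2);b=cv2.resize(k['img'][80:230,160:310],None,fx=4,fy=4,interpolation=2)
cv2.imwrite('pics/c5.png',a[:,:,::-1]);cv2.imwrite('pics/d5.png',b[:,:,::-1])
```

```text
[ 0.44498575 -0.16344075  0.11273594] [ 3.13980279e+00 -2.61617773e-03  2.98266396e+00] [ 0.41644729  0.98682312 -2.13492624] 55.46694194834353
remaining tool 0.000869686222964781 -0.003277150331142814 yaw -0.002963955105025562
```

View pics/c5.png

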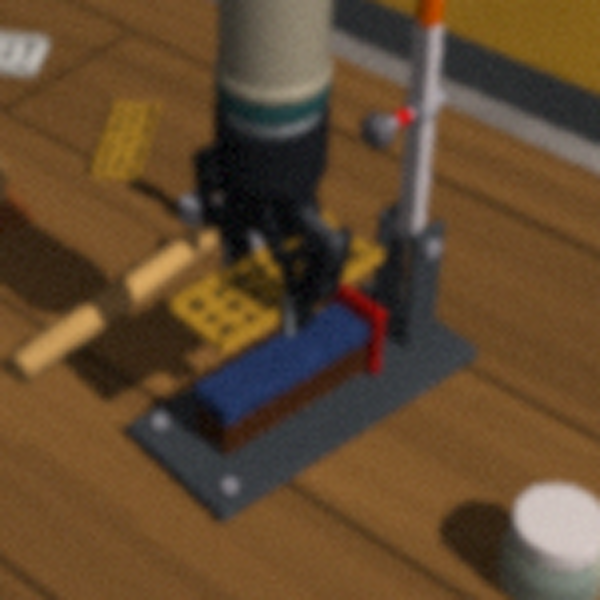

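View pics/d5.png

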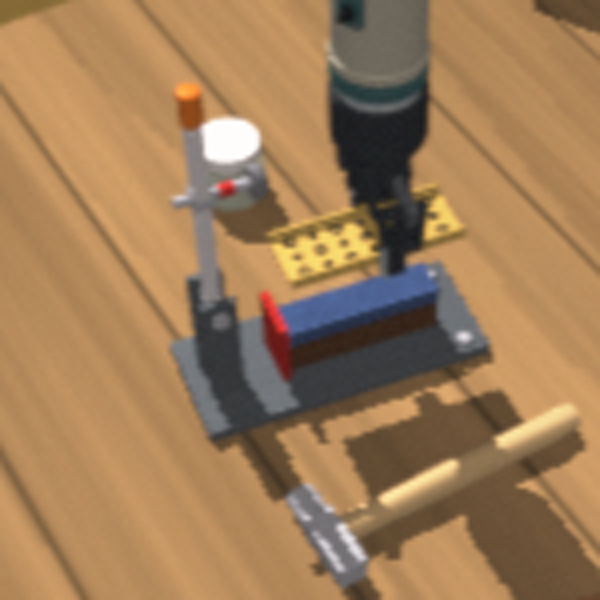

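View pics/w5.png

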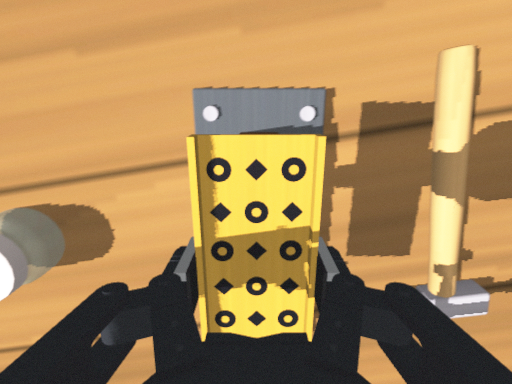

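Run:
```python
from h import *
f=snap('wrist','w6'); st=state(); p=st['eef_pos'];y=st['eef_rot'][2];print(p,st['eef_rot'])
P=cloud(f); h=cv2.cvtColor(f['img'],cv2.COLOR_RGB2HSV)
a=np.radians(-9.14);e=np.array([np.cos(a),np.sin(a)]);n=np.array([-e[1],e[0]])
v,u=np.mgrid[:384,:512]
m=(v>80)&(v<134)&(u>170)&(u<350)&(P[...,2]>.006)&(P[...,2]<.018)&((h[...,1]<80)|(h[...,0]>60))
X=P[m][:,:2]; L=X@n; A=X@e
print('base lat',np.percentile(L,[.5,99.5]),L.min(),L.max(),'near end along',A.min(), np.percentile(A,.5), P[m][:,2].mean())
r=cv2.minAreaRect((X*1000).astype(np.float32));print(r)
m=(v>120)&(v<240)&(u>170)&(u<350)&(h[...,0]>20)&(h[...,0]<35)&(h[...,1]>120)&(P[...,2]>.12)&(P[...,2]<.15)
X=P[m][:,:2];L=X@n;A=X@e; print('panel lat',np.percentile(L,[.5,99.5]),'end',np.percentile(A,.3),np.percentile(P[m][:,2],[5,95]),cv2.minAreaRect((X*1000).astype(np.float32)))
ex=np.array([np.cos(y),np.sin(y)]);ey=np.array([np.sin(y),-np.cos(y)])
c=p[:2]-.0086*ex; print('model panel along,lat',c@e,c@n)
```

```text
[ 0.44479441 -0.16303271  0.11287889] [ 3.13990131e+00 -2.52351462e-03  2.98377977e+00]
base lat [-0.1490886  -0.04099227] -0.14999977738666426 -0.0400742149817877 near end along 0.3784033874583836 0.3791516907615992 0.011560559457979524
((374.1415710449219, -156.4625244140625), (109.91613006591797, 31.52082061767578), 80.75251770019531)
panel lat [-0.11896588 -0.06351403] end 0.3995047124930087 [0.13279508 0.14098641] ((405.9634094238281, -159.96853637695312), (60.60860061645508, 54.11427688598633), 81.2610092163086)
model panel along,lat 0.4736442255537579 -0.09029357885086794
```

Emit:
{"fn": "move_arm", "kwargs": {
  "series": [
    [[0.04,0.001,-0.004,0.01,0,0,0.005],[0.04,0,0,0.015,0,0,0],[0.04,0,0,0.015,0,0,0],[0.04,0,0,0.01,0,0,0],[0.04,0,0,0.006,0,0,0],[0.04,0,0,0,0,0,0],[0.04,0,0,0,0,0,0]]
  ]
}}

```text
clock: 6.22
eef_pos: [0.4438, -0.1677, 0.0578]
eef_rot: [3.141, -0.0, 2.98]
wrist_force: [0.1, -0.0, -2.4]
width: 0.65
```

Run:
```python
from h import *
f=snap('wrist','w7'); g=snap('side','s7');k=snap('scene','k7');st=state(); p=st['eef_pos'];y=st['eef_rot'][2];print(st['clock'],p,st['eef_rot'],st['wrist_force'],st['width']*85.4)
a=np.radians(-9.2);e=np.array([np.cos(a),np.sin(a)]);n=np.array([-e[1],e[0]])
ex=np.array([np.cos(y),np.sin(y)])
c=p[:2]-.0086*ex; print('model panel along,lat',c@e,c@n,'yaw',np.degrees(y+.0023)-180, 'targets .4730 -.0948')
a=cv2.resize(g['img'][175:300,220:345],None,fx=4,fy=4,interpolation=2);b=cv2.resize(k['img'][110:210,180:305],None,fx=4,fy=4,interpolation=2)
cv2.imwrite('pics/c7.png',np.vstack([a[:300],b[:300,:500]])[:,:,::-1] if 0 else a[:,:,::-1]);cv2.imwrite('pics/d7.png',b[:,:,::-1])
```

```text
6.3667 [ 0.44454003 -0.16866743  0.05849944] [-3.14117897e+00  1.57447141e-03  2.97903365e+00] [ 0.35689197  0.23803127 -2.3708587 ] 55.36382790330846
model panel along,lat 0.4743883162123296 -0.09544124737606996 yaw -9.182164342501778 targets .4730 -.0948
```

View pics/c7.png

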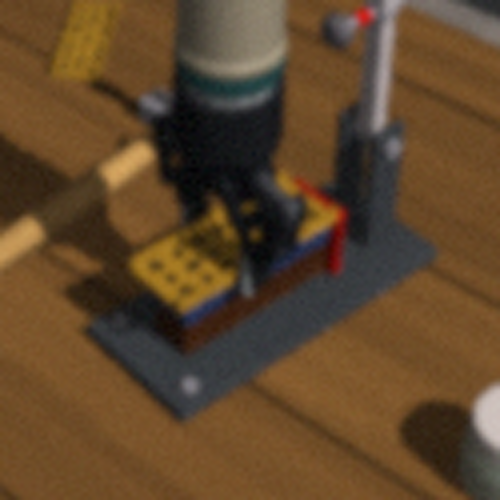

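View pics/d7.png

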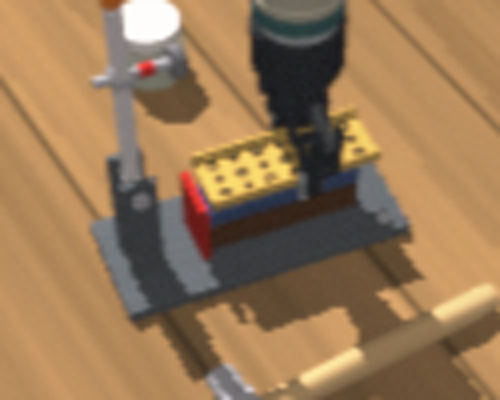

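Run:
```python
from h import *
a=np.radians(-9.2);e=np.array([np.cos(a),np.sin(a)]);n=np.array([-e[1],e[0]])
for t,b in (('s7',(225,325,195,290)),('k7',(215,285,130,180)),('w7',(170,350,60,240))):
    f=load(t);P=cloud(f); h=cv2.cvtColor(f['img'],cv2.COLOR_RGB2HSV); v,u=np.mgrid[:384,:512]
    box=(u>b[0])&(u<b[1])&(v>b[2])&(v<b[3])
    m=box&(h[...,0]>18)&(h[...,0]<35)&(h[...,1]>110)&(P[...,2]>.074)&(P[...,2]<.095)
    X=P[m][:,:2]
    print(t,'panel n',len(X),'along',np.percentile(X@e,[.5,1,99,99.5]).round(4),'lat',np.percentile(X@n,[1,99]).round(4))
    s=box&((h[...,0]<6)|(h[...,0]>174))&(h[...,1]>150)&(P[...,2]>.03)&(P[...,2]<.08)
    X=P[s]
    if len(X)>5: print('  stop',len(X),np.percentile(X[:,:2]@e,[2,50,98]).round(4),'lat',np.percentile(X[:,:2]@n,[2,98]).round(4),X[:,2].max())
    s=box&(P[...,2]>.006)&(P[...,2]<.018)&((h[...,1]<80)|(h[...,0]>60)); X=P[s]
    if len(X)>50: print('  base',np.percentile(X[:,:2]@n,[.5,99.5]))
```

```text
s7 panel n 428 along [0.3992 0.3994 0.5452 0.5464] lat [-0.1242 -0.0661]
  stop 30 [0.4134 0.5546 0.5772] lat [-0.1212 -0.0843] 0.07394381271553263
  base [-0.1513072  -0.03967876]
k7 panel n 432 along [0.4013 0.402  0.5478 0.5489] lat [-0.1227 -0.065 ]
  stop 70 [0.5525 0.5607 0.5632] lat [-0.1118 -0.0685] 0.07551732511371623
  base [-0.14739884 -0.03713564]
w7 panel n 12303 along [0.3989 0.3991 0.4476 0.448 ] lat [-0.1224 -0.0674]
  base [-0.14914915 -0.04066914]
```

Gap to the stop is about 4 mm (5 wanted) and the panel is laterally centred. Shifting back 1 mm and setting down gently.

Emit:
{"fn": "move_arm", "kwargs": {
  "series": [
    [[0.04,0.001,0,0.005,0,0,0],[0.04,0,0,0.005,0,0,0],[0.04,0,0,0.003,0,0,0],[0.04,0,0,0.002,0,0,0],[0.04,0,0,0,0,0,0],[0.04,0,0,0,0,0,0]]
  ]
}}

```text
clock: 6.87
eef_pos: [0.4428, -0.1685, 0.0426]
eef_rot: [3.141, -0.0, 2.979]
wrist_force: [0.5, 0.0, -2.4]
width: 0.652
```

Emit:
{"fn": "move_arm", "kwargs": {
  "series": [
    [[0.04,0,0,0.001,0,0,0],[0.04,0,0,0.0005,0,0,0],[0.04,0,0,0,0,0,0],[0.04,0,0,0,0,0,0]]
  ]
}}

```text
clock: 7.2
eef_pos: [0.4431, -0.1686, 0.0415]
eef_rot: [-3.141, 0.0, 2.979]
wrist_force: [-0.9, -0.4, 0.0]
width: 0.65
```

Run:
```python
from h import *
f=snap('wrist','w8'); g=snap('side','s8');k=snap('scene','k8');st=state(); print(st['clock'],st['eef_pos'],st['eef_rot'],st['wrist_force'])
a=np.radians(-9.2);e=np.array([np.cos(a),np.sin(a)]);n=np.array([-e[1],e[0]])
for t,b in (('s8',(225,325,195,290)),('k8',(215,285,130,180)),('w8',(170,350,60,240))):
    f=load(t);P=cloud(f); h=cv2.cvtColor(f['img'],cv2.COLOR_RGB2HSV); v,u=np.mgrid[:384,:512]
    box=(u>b[0])&(u<b[1])&(v>b[2])&(v<b[3])
    m=box&(h[...,0]>18)&(h[...,0]<35)&(h[...,1]>110)&(P[...,2]>.058)&(P[...,2]<.08)
    X=P[m][:,:2]
    print(t,'panel n',len(X),'along',np.percentile(X@e,[.5,1,99,99.5]).round(4),'lat',np.percentile(X@n,[1,99]).round(4),np.percentile(P[m][:,2],[5,50,95]))
    s=box&((h[...,0]<6)|(h[...,0]>174))&(h[...,1]>150)&(P[...,2]>.03)&(P[...,2]<.08)
    X=P[s]
    if len(X)>5: print('  stop',len(X),np.percentile(X[:,:2]@e,[2,50,98]).round(4))
a=cv2.resize(k['img'][120:200,190:300],None,fx=5,fy=5,interpolation=2);cv2.imwrite('pics/d8.png',a[:,:,::-1])
```

```text
7.35 [ 0.44307359 -0.1686458   0.04149314] [-3.14145005e+00  5.10208146e-04  2.97863973e+00] [-1.03930102  0.52807005  0.23971656]
s8 panel n 447 along [0.3971 0.3975 0.5453 0.5464] lat [-0.1247 -0.068 ] [0.05978603 0.06293271 0.0697185 ]
  stop 68 [0.5515 0.556  0.5966]
k8 panel n 427 along [0.3997 0.4003 0.5455 0.5462] lat [-0.1238 -0.0654] [0.05995035 0.06372038 0.06939008]
  stop 71 [0.5495 0.5604 0.5633]
w8 panel n 12294 along [0.3982 0.3984 0.447  0.4473] lat [-0.1234 -0.0684] [0.06142599 0.06252498 0.06950479]
```

View pics/d8.png

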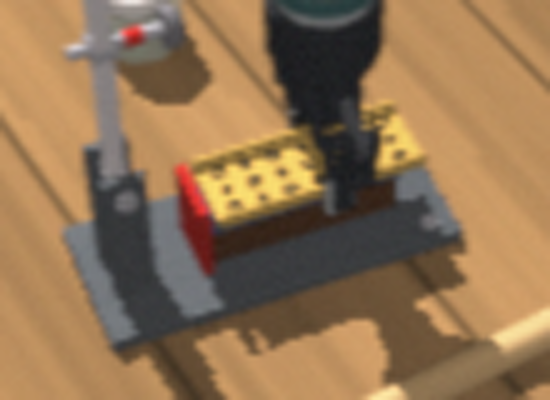

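Side of the panel is beside the stop at about (190,180) in the crop, with the red edge standing above it and the weight on the felt. I'll make a 1 mm sideways correction, then release.

Emit:
{"fn": "move_arm", "kwargs": {
  "series": [
    [[0.04,0,0.001,0,0,0,0],[0.04,0,0,0,0,0,0],[0.085,0,0,0,0,0,0],[0.085,0,0,0,0,0,0],[0.085,0,0,0,0,0,0],[0.085,0,0,0,0,0,0],[0.085,0,0,0,0,0,0],[0.085,0,0,0,0,0,0]]
  ]
}}

```text
clock: 8.02
eef_pos: [0.4431, -0.1675, 0.0412]
eef_rot: [3.141, -0.0, 2.979]
wrist_force: [-0.0, 0.3, -0.4]
width: 0.996
```

Emit:
{"fn": "move_arm", "kwargs": {
  "series": [
    [[0.085,0,0,-0.01,0,0,0],[0.085,0,0,-0.02,0,0,0],[0.085,0,0,-0.03,0,0,0],[0.085,0,0,-0.03,0,0,0],[0.085,0.005,0,-0.03,0,0,0],[0.085,0.02,0,-0.03,0,0,0],[0.085,0.03,0,-0.03,0,0,0],[0.085,0,0,0,0,0,0]]
  ]
}}

```text
clock: 8.68
eef_pos: [0.3876, -0.1587, 0.2258]
eef_rot: [-3.138, 0.005, 2.978]
wrist_force: [-0.3, 0.1, -0.2]
width: 0.994
```

```bash
cat > chk.py <<'E'
from h import *
import sys
i=sys.argv[1]
f=snap('wrist','w'+i); g=snap('side','s'+i);k=snap('scene','k'+i);st=state(); print(st['clock'],st['eef_pos'],st['eef_rot'],st['joints'].round(3),st['wrist_force'],st['width']*85.4)
a=np.radians(-9.2);e=np.array([np.cos(a),np.sin(a)]);n=np.array([-e[1],e[0]])
for t,b in (('s'+i,(215,335,185,290)),('k'+i,(205,290,130,195)),('w'+i,(130,400,40,384))):
    f=load(t);P=cloud(f); h=cv2.cvtColor(f['img'],cv2.COLOR_RGB2HSV); v,u=np.mgrid[:384,:512]
    box=(u>b[0])&(u<b[1])&(v>b[2])&(v<b[3])
    m=box&(h[...,0]>18)&(h[...,0]<35)&(h[...,1]>110)&(P[...,2]>.056)&(P[...,2]<.08)
    X=P[m][:,:2]
    if len(X)<50: continue
    print(t,'panel n',len(X),'along',np.percentile(X@e,[.5,1,99,99.5]).round(4),'lat',np.percentile(X@n,[.5,99.5]).round(4),np.percentile(P[m][:,2],[5,50,95]).round(4),cv2.minAreaRect((X*1000).astype(np.float32)))
    s=box&((h[...,0]<6)|(h[...,0]>174))&(h[...,1]>150)&(P[...,2]>.03)&(P[...,2]<.08)
    X=P[s]
    if len(X)>5: print('  stop',len(X),np.percentile(X[:,:2]@e,[2,50,98]).round(4),np.percentile(X[:,:2]@n,[2,98]).round(4))
    s=box&(P[...,2]>.006)&(P[...,2]<.018)&((h[...,1]<80)|(h[...,0]>60)); X=P[s]
    if len(X)>50: print('  base',np.percentile(X[:,:2]@n,[.5,99.5]))
E
python3 chk.py 9
```

```text
8.8333 [ 0.38944776 -0.15873286  0.22075965] [-3.14139299e+00  1.43240982e-03  2.97820861e+00] [-0.553  0.046  1.821  0.     1.273 -1.961] [ 0.02874507 -0.2433424  -0.52950248] 85.2462634675645
s9 panel n 788 along [0.3973 0.398  0.5463 0.547 ] lat [-0.1247 -0.0665] [0.0599 0.0628 0.0698] ((452.1610412597656, -169.55538940429688), (60.3913459777832, 154.1087188720703), 81.66682434082031)
  stop 66 [0.5519 0.556  0.5951] [-0.1207 -0.0739]
  base [-0.15136068  0.11306959]
k9 panel n 595 along [0.4002 0.4016 0.5455 0.5463] lat [-0.1234 -0.0648] [0.0601 0.0637 0.0698] ((452.4549560546875, -168.08218383789062), (60.71111297607422, 149.1919708251953), 80.30819702148438)
  stop 73 [0.5504 0.5607 0.5633] [-0.1118 -0.0678]
  base [-0.18320206 -0.03683329]
w9 panel n 5022 along [0.3986 0.399  0.5469 0.5505] lat [-0.1225 -0.0671] [0.0611 0.0624 0.0694] ((453.7255859375, -169.5643768310547), (56.085548400878906, 153.7706756591797), 80.80958557128906)
  stop 473 [0.5526 0.5538 0.5787] [-0.1184 -0.0716]
  base [-0.14891353  0.10258353]
```

View pics/w9.png

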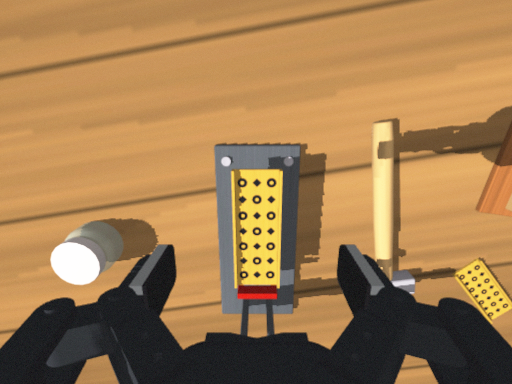

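Wrist view: the panel lies on the saddle at (258,225), with the red stop at (258,293) just beyond its end. Centring is within about 1 mm and the gap is about 5 mm. Next I'll raise the tool, shut the fingers and measure the hold-down arm.

Emit:
{"fn": "move_arm", "kwargs": {
  "series": [
    [[0.0,0,0,-0.03,0,0,0],[0.0,0,0,-0.035,0,0,0],[0.0,0,0,-0.035,0,0,0],[0.0,0,0,-0.035,0,0,0],[0.0,0,0,-0.02,0,0,0],[0.0,0,0,0,0,0,0]]
  ]
}}

```text
clock: 9.33
eef_pos: [0.392, -0.16, 0.3786]
eef_rot: [-3.139, 0.006, 2.979]
wrist_force: [0.0, -0.4, -0.6]
width: 0.135
```

```bash
cat > arm.py <<'E'
from h import *
import sys
i=sys.argv[1]; s=snap('side','as'+i);k=snap('scene','ak'+i)
st=state();p=st['eef_pos']
a=np.radians(-9.2);e=np.array([np.cos(a),np.sin(a)]);n=np.array([-e[1],e[0]])
S=lambda X: np.c_[X[:,:2]@e-.473,X[:,:2]@n+.0948,X[:,2]]
print('tcp S',S(p[None]).round(4),st['eef_rot'].round(4),'F',st['wrist_force'].round(2),'clk',st['clock'],'w',st['width'])
for nm,f in (('side',s),('scene',k)):
    P=cloud(f).reshape(-1,3);h=cv2.cvtColor(f['img'],cv2.COLOR_RGB2HSV).reshape(-1,3);q=S(P)
    m=(h[:,0]>3)&(h[:,0]<20)&(h[:,1]>180)&(h[:,2]>100)&(abs(q[:,1])<.03)&(q[:,2]>.09)&(np.hypot(q[:,0]-.135,q[:,2]-.109)>.17)&(np.hypot(q[:,0]-.135,q[:,2]-.109)<.24)
    if m.sum()>3:
        c=q[m].mean(0); print(nm,'orange',m.sum(),c.round(4),'theta~',np.arctan2(c[2]-.109,.135-c[0]).round(4))
    m=(h[:,1]<60)&(h[:,2]>60)&(abs(q[:,1])<.02)&(q[:,2]>.09)
    r=np.hypot(q[:,0]-.135,q[:,2]-.109); m&=(r>.05)&(r<.18)
    if m.sum()>10:
        X=q[m]; vx,vz,x0,z0=cv2.fitLine(X[:,[0,2]].astype(np.float32),cv2.DIST_HUBER,0,.001,.001).ravel()
        if vx>0 and abs(vx)>abs(vz) or vz<0: vx,vz=-vx,-vz
        print(nm,'bar',m.sum(),'theta',np.arctan2(vz,-vx).round(4),'dist line-hinge',((.135-x0)*vz-(.109-z0)*vx).round(4), X[:,1].mean().round(4))
E
python3 arm.py 1
```

```text
tcp S [[-6.250e-02  3.000e-04  3.744e-01]] [ 3.1407e+00 -1.5000e-03  2.9790e+00] F [-0.23 -0.11 -0.78] clk 9.4333 w 0.001622209632023915
side orange 59 [ 0.1293 -0.0047  0.3148] theta~ 1.5433
side bar 276 theta 1.5681 dist line-hinge 0.0062 -0.0049
scene orange 51 [0.1348 0.0059 0.3158] theta~ 1.5697
scene bar 210 theta 1.5657 dist line-hinge 0.0032 0.007
```

Emit:
{"fn": "move_arm", "kwargs": {
  "series": [
    [[0,-0.03,0,0,0,0,0],[0,-0.036,0,0,0,0,0],[0,-0.036,0,0,0,0,0],[0,-0.036,0,0,0,0,0],[0,-0.036,0,0,0,0,0],[0,-0.036,0,0,0,0,0],[0,-0.036,0,0,0,0,0],[0,-0.016,0,0,0,0,0]]
  ]
}}

```text
clock: 10.1
eef_pos: [0.6517, -0.2015, 0.3695]
eef_rot: [3.139, -0.006, 2.98]
wrist_force: [0.2, -0.1, -0.1]
width: 0.003
```

```bash
python3 arm.py 2
python3 - <<'E'
from h import *
k=load('ak2');s=load('as2')
a=cv2.resize(k['img'][40:220,120:310],None,fx=3,fy=3,interpolation=2);b=cv2.resize(s['img'][70:250,200:390],None,fx=3,fy=3,interpolation=2)
cv2.imwrite('pics/a2.png',cv2.resize(np.hstack([a,b]),(800,379))[:,:,::-1])
E
```

```text
tcp S [[ 2.011e-01 -1.000e-04  3.692e-01]] [ 3.1393 -0.0077  2.9796] F [-0.46 -0.1  -0.04] clk 10.2 w 0.0015807279303650611
side orange 61 [ 0.1295 -0.0043  0.3146] theta~ 1.544
side bar 280 theta 1.5241 dist line-hinge 0.0019 -0.0048
scene orange 50 [0.1347 0.0058 0.3149] theta~ 1.5693
scene bar 213 theta 1.5797 dist line-hinge 0.0007 0.0073
```

View pics/a2.png

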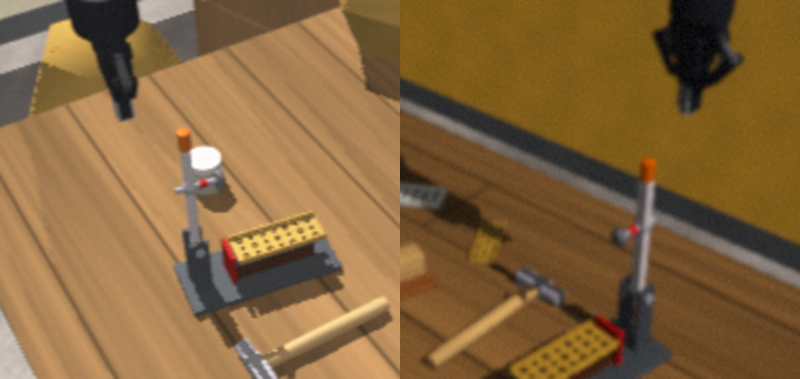

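Both views show the shut fingers beyond the raised bar (side crop (687,105), bar (645,230)), and the panel undisturbed. Tilting the tool by 30° and lowering it behind the bar.

Emit:
{"fn": "move_arm", "kwargs": {
  "series": [
    [[0,0,0,0,0,0.105,0],[0,0,0,0,0,0.105,0],[0,0,0,0,0,0.105,0],[0,0,0,0,0,0.105,0],[0,0,0,0,0,0.105,0],[0,-0.015,0,0.026,0,0,0],[0,-0.015,0,0.026,0,0,0],[0,-0.015,0,0.026,0,0,0]]
  ]
}}

```text
clock: 10.87
eef_pos: [0.648, -0.2013, 0.2809]
eef_rot: [3.14, -0.53, 2.979]
wrist_force: [0.3, -0.2, 0.5]
width: -0.002
```

```bash
python3 arm.py 3
python3 - <<'E'
from h import *
k=load('ak3');s=load('as3'); print(state()['joints'].round(3))
a=cv2.resize(k['img'][40:220,120:310],None,fx=3,fy=3,interpolation=2);b=cv2.resize(s['img'][70:250,200:390],None,fx=3,fy=3,interpolation=2)
cv2.imwrite('pics/a3.png',cv2.resize(np.hstack([a,b]),(800,379))[:,:,::-1])
E
```

```text
tcp S [[1.960e-01 1.000e-04 2.783e-01]] [ 3.1376 -0.5406  2.981 ] F [-0.16 -0.06 -1.2 ] clk 10.9667 w 0.004233409245303945
side orange 66 [ 0.1382 -0.0046  0.3134] theta~ 1.5863
side bar 282 theta 1.5269 dist line-hinge 0.0021 -0.0047
scene orange 46 [0.1346 0.0061 0.3152] theta~ 1.5689
scene bar 211 theta 1.5461 dist line-hinge -0.002 0.0072
[-0.353  0.76   0.674 -0.12   2.237 -1.811]
```

View pics/a3.png

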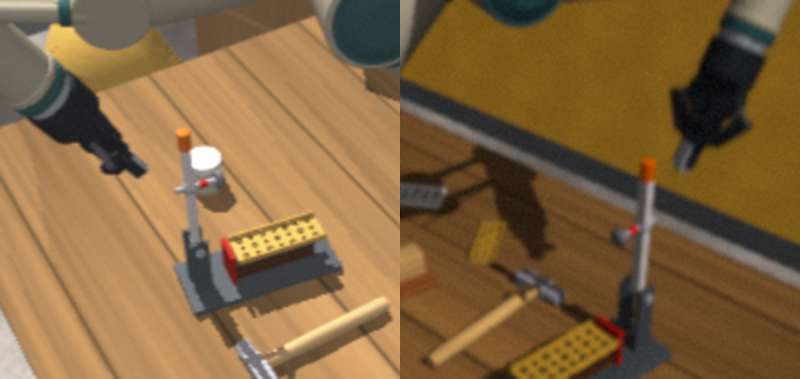

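Both views show the tilted fingertips level with the upper bar and still clear of it (side crop (683,160)). Computing the arc moves in tool axes.

```bash
cat > plan.py <<'E'
from h import *
import sys
from scipy.spatial.transform import Rotation as Ro
a=np.radians(-9.2);E=np.array([[np.cos(a),-np.sin(a),0],[np.sin(a),np.cos(a),0],[0,0,1]])  # cols: e,n,z
off=np.array([.473,-.0948,0])
st=state();p=E.T@st['eef_pos']-off; R=E.T@Ro.from_euler('xyz',st['eef_rot']).as_matrix()
print('S',p.round(4),'phi',np.arcsin(-R[0,2]).round(4),'F',st['wrist_force'].round(2),st['clock'])
def tgt(th,dn=0):
    ph=.345*th; o=.006+.011*np.sin(th-ph)+dn
    return np.array([.135-.165*np.cos(th)+o*np.sin(th),0,.109+.165*np.sin(th)+o*np.cos(th)]),ph
# actual theta implied by contact
for w in sys.argv[1:]:
    th,dn=[float(x) for x in w.split(',')]
    q,ph=tgt(th,dn)
    Rt=Ro.from_matrix(np.array([[-np.cos(ph),0,-np.sin(ph)],[0,1,0],[np.sin(ph),0,-np.cos(ph)]]))
    d=R.T@(q-p); rv=(Ro.from_matrix(R).inv()*Rt).as_rotvec()
    print(th,'row',d.round(4),rv.round(4)); p=q;R=Rt.as_matrix()
E
python3 plan.py 1.567,.025 1.567,.01 1.567,.003 1.53,0 1.46,0 1.37,0 1.28,0 1.19,0
```

```text
S [1.960e-01 1.000e-04 2.783e-01] phi 0.5406 F [-0.16 -0.06 -1.2 ] 10.9667
1.567 row [ 0.0161 -0.0002  0.0145] [ 0.004   0.0001 -0.    ]
1.567 row [0.0128 0.     0.0078] [0. 0. 0.]
1.567 row [0.006  0.     0.0036] [0. 0. 0.]
1.53 row [0.0082 0.     0.0044] [ 0.     -0.0128  0.    ]
1.46 row [0.0103 0.     0.0058] [ 0.     -0.0241  0.    ]
1.37 row [0.0129 0.     0.0083] [ 0.    -0.031  0.   ]
1.28 row [0.0123 0.     0.0091] [ 0.    -0.031  0.   ]
1.19 row [0.0118 0.     0.0098] [ 0.     -0.0311  0.    ]
```

Emit:
{"fn": "move_arm", "kwargs": {
  "series": [
    [[0,0.016,0,0.0145,0.004,0,0],[0,0.013,0,0.008,0,0,0],[0,0.006,0,0.0035,0,0,0],[0,0.008,0,0.0045,0,-0.013,0],[0,0.0105,0,0.006,0,-0.024,0],[0,0.013,0,0.0085,0,-0.031,0],[0,0.0125,0,0.009,0,-0.031,0],[0,0.012,0,0.01,0,-0.031,0]]
  ]
}}

```text
clock: 11.63
eef_pos: [0.5407, -0.1839, 0.2744]
eef_rot: [-3.137, -0.384, 2.98]
wrist_force: [6.4, -1.4, -1.8]
width: 0.002
```

```bash
python3 arm.py 4
python3 - <<'E'
from h import *
k=load('ak4');s=load('as4')
a=cv2.resize(k['img'][40:220,120:310],None,fx=3,fy=3,interpolation=2);b=cv2.resize(s['img'][70:250,200:390],None,fx=3,fy=3,interpolation=2)
cv2.imwrite('pics/a4.png',cv2.resize(np.hstack([a,b]),(800,379))[:,:,::-1])
E
python3 plan.py 1.1,0 1.01,0 .92,0 .83,0 .74,0 .65,0 .56,0 .48,0
```

```text
tcp S [[ 8.630e-02 -1.000e-04  2.757e-01]] [-3.1372 -0.3912  2.9787] F [ 0.14 -0.14  0.63] clk 11.7333 w -0.003669906604050076
side orange 52 [ 0.0693 -0.0029  0.3031] theta~ 1.2443
side bar 210 theta 1.2349 dist line-hinge 0.0053 -0.007
scene orange 50 [0.0653 0.0058 0.3016] theta~ 1.2236
scene bar 270 theta 1.1914 dist line-hinge -0.0057 0.0057
S [ 8.630e-02 -1.000e-04  2.757e-01] phi 0.3912 F [ 0.14 -0.14  0.63] 11.7333
1.1 row [0.008  0.0001 0.018 ] [-0.0035 -0.0117 -0.0022]
1.01 row [0.0105 0.     0.0112] [ 0.     -0.0311  0.    ]
0.92 row [0.0098 0.     0.0119] [ 0.    -0.031  0.   ]
0.83 row [0.0091 0.     0.0125] [ 0.    -0.031  0.   ]
0.74 row [0.0083 0.     0.013 ] [ 0.    -0.031  0.   ]
0.65 row [0.0074 0.     0.0135] [ 0.     -0.0311  0.    ]
0.56 row [0.0066 0.     0.014 ] [ 0.    -0.031  0.   ]
0.48 row [0.0051 0.     0.0128] [ 0.     -0.0276  0.    ]
```

View pics/a4.png

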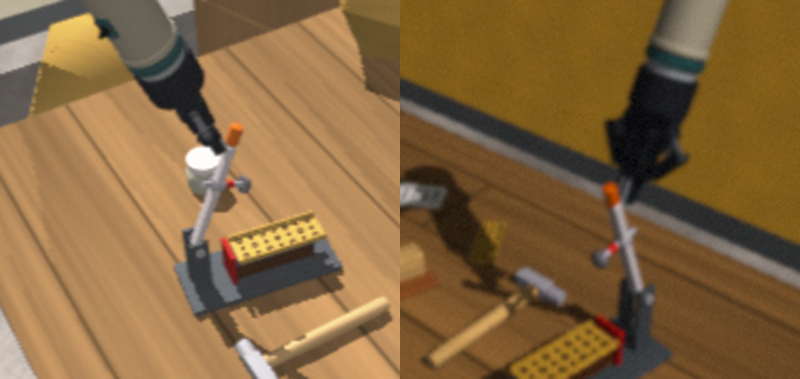

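The fingers are pushing the bar just below the orange end (scene crop (218,145)), and the arm has swung to about 1.2 rad at about 6 N. Continuing.

Emit:
{"fn": "move_arm", "kwargs": {
  "series": [
    [[0,0.008,0,0.018,-0.003,-0.012,-0.002],[0,0.0105,0,0.011,0,-0.031,0],[0,0.01,0,0.012,0,-0.031,0],[0,0.009,0,0.0125,0,-0.031,0],[0,0.0085,0,0.013,0,-0.031,0],[0,0.0075,0,0.0135,0,-0.031,0],[0,0.0065,0,0.014,0,-0.031,0],[0,0.005,0,0.0125,0,-0.028,0]]
  ]
}}

```text
clock: 12.4
eef_pos: [0.4495, -0.1697, 0.1935]
eef_rot: [-3.14, -0.16, 2.981]
wrist_force: [6.6, -0.1, 1.9]
width: -0.005
```

```bash
python3 arm.py 5
python3 - <<'E'
from h import *
k=load('ak5');s=load('as5')
a=cv2.resize(k['img'][40:220,120:310],None,fx=3,fy=3,interpolation=2);b=cv2.resize(s['img'][100:280,200:390],None,fx=3,fy=3,interpolation=2)
cv2.imwrite('pics/a5.png',cv2.resize(np.hstack([a,b]),(800,379))[:,:,::-1])
E
python3 plan.py .41,0 .34,0 .28,0 .22,0 .17,0 .13,0 .11,0 .10,0
```

```text
tcp S [[-0.0062 -0.0004  0.1925]] [-3.1415 -0.1692  2.9811] F [-0.44 -0.07  0.79] clk 12.5 w -0.0020837601086158377
side orange 46 [-0.043  -0.0041  0.2098] theta~ 0.5153
side bar 251 theta 0.5562 dist line-hinge 0.0015 -0.0052
scene orange 40 [-0.0409  0.0047  0.2061] theta~ 0.5045
scene bar 290 theta 0.4479 dist line-hinge -0.008 0.0047
S [-0.0062 -0.0004  0.1925] phi 0.1692 F [-0.44 -0.07  0.79] 12.5
0.41 row [0.0048 0.0004 0.0105] [-0.0001 -0.0277  0.0001]
0.34 row [0.0034 0.     0.0116] [ 0.     -0.0241  0.    ]
0.28 row [0.0025 0.     0.01  ] [ 0.     -0.0207  0.    ]
0.22 row [0.002  0.     0.0101] [ 0.     -0.0207  0.    ]
0.17 row [0.0014 0.     0.0085] [ 0.     -0.0172  0.    ]
0.13 row [0.0009 0.     0.0068] [ 0.     -0.0138  0.    ]
0.11 row [0.0004 0.     0.0034] [ 0.     -0.0069  0.    ]
0.1 row [0.0002 0.     0.0017] [ 0.     -0.0035  0.    ]
```

View pics/a5.png

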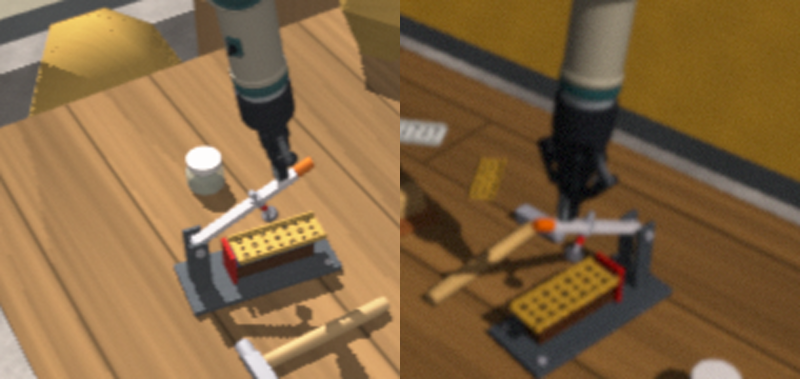

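The arm is at about 0.5 rad with the foot above the panel (scene crop (265,212)). Continuing more slowly to about 0.1.

Emit:
{"fn": "move_arm", "kwargs": {
  "series": [
    [[0,0.005,0,0.0105,0,-0.028,0],[0,0.0035,0,0.0115,0,-0.024,0],[0,0.0025,0,0.01,0,-0.021,0],[0,0.002,0,0.01,0,-0.021,0],[0,0.0015,0,0.0085,0,-0.017,0],[0,0.001,0,0.007,0,-0.014,0],[0,0.0005,0,0.0035,0,-0.007,0],[0,0,0,0.0015,0,-0.003,0]]
  ]
}}

```text
clock: 13.17
eef_pos: [0.4259, -0.166, 0.1325]
eef_rot: [-3.141, -0.032, 2.982]
wrist_force: [2.4, 0.4, 3.6]
width: -0.002
```

```bash
python3 arm.py 6
python3 - <<'E'
from h import *
k=load('ak6');s=load('as6')
a=cv2.resize(k['img'][90:210,170:300],None,fx=4,fy=4,interpolation=2);b=cv2.resize(s['img'][170:290,220:350],None,fx=4,fy=4,interpolation=2)
cv2.imwrite('pics/a6.png',cv2.resize(np.hstack([a,b]),(800,369))[:,:,::-1])
E
python3 plan.py .06,0 .04,0 .025,0 .01,0 0,0
```

```text
tcp S [[-0.0264 -0.0009  0.1322]] [-3.1408 -0.0323  2.9815] F [ 2.98 -0.67  2.37] clk 13.2667 w 0.0016291738933282653
side orange 60 [-0.0654 -0.0039  0.1344] theta~ 0.1262
side bar 259 theta 0.104 dist line-hinge -0.0051 -0.0048
scene orange 34 [-0.0635  0.0057  0.1361] theta~ 0.1359
scene bar 250 theta 0.0945 dist line-hinge -0.0066 0.0047
S [-0.0264 -0.0009  0.1322] phi 0.0323 F [ 2.98 -0.67  2.37] 13.2667
0.06 row [0.0027 0.0009 0.007 ] [-0.0008 -0.0116  0.0005]
0.04 row [0.0002 0.     0.0034] [ 0.     -0.0069  0.    ]
0.025 row [0.0001 0.     0.0026] [ 0.     -0.0052  0.    ]
0.01 row [0.0001 0.     0.0026] [ 0.     -0.0052  0.    ]
0.0 row [0.0001 0.     0.0017] [ 0.     -0.0035  0.    ]
```

View pics/a6.png

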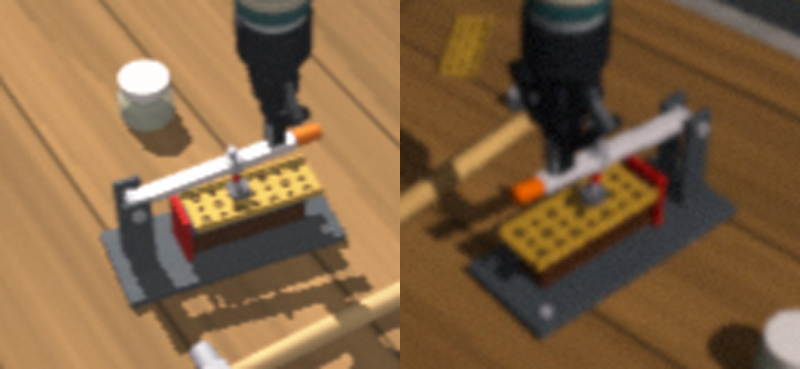

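The foot hovers just above the panel (scene crop (238,190)) with the arm at about 0.10 rad. Final slow part.

Emit:
{"fn": "move_arm", "kwargs": {
  "series": [
    [[0,0.0025,0.001,0.004,0,-0.008,0],[0,0,0,0.003,0,-0.006,0],[0,0,0,0.003,0,-0.006,0],[0,0,0,0.002,0,-0.005,0],[0,0,0,0.002,0,-0.004,0],[0,0,0,0.001,0,-0.003,0],[0,0,0,0,0,0,0],[0,0,0,0,0,0,0]]
  ]
}}

```text
clock: 13.93
eef_pos: [0.4212, -0.1637, 0.1163]
eef_rot: [-3.141, -0.002, 2.981]
wrist_force: [2.3, -1.8, 4.0]
width: 0.002
```

```bash
python3 arm.py 7; python3 plan.py 0,0
```

```text
tcp S [[-0.031   0.0006  0.1163]] [-3.1415e+00 -2.3000e-03  2.9814e+00] F [ 1.62 -2.18  3.59] clk 14.0333 w 0.0009079762914620591
side orange 64 [-0.067  -0.0038  0.1146] theta~ 0.0276
side bar 253 theta 0.0203 dist line-hinge -0.003 -0.0044
scene orange 32 [-0.0643  0.0052  0.1166] theta~ 0.0382
scene bar 245 theta 0.0178 dist line-hinge -0.0049 0.005
S [-0.031   0.0006  0.1163] phi 0.0023 F [ 1.62 -2.18  3.59] 14.0333
0.0 row [-0.001  -0.0006  0.0013] [-0.0001 -0.0023  0.0004]
```

Emit:
{"fn": "move_arm", "kwargs": {
  "series": [
    [[0,0,0,0.001,0,-0.002,0],[0,0,0,0.0005,0,0,0],[0,0,0,0,0,0,0],[0,0,0,0,0,0,0]]
  ]
}}

```text
clock: 14.37
eef_pos: [0.4212, -0.1637, 0.115]
eef_rot: [-3.141, -0.0, 2.982]
wrist_force: [0.7, -2.5, 5.8]
width: 0.001
```

```bash
python3 arm.py 8; python3 plan.py 0,0
python3 - <<'E'
from h import *
# angle from orange tip & bar top edges relative to the hinge: fit top-surface heights of bar vs u
a=np.radians(-9.2);e=np.array([np.cos(a),np.sin(a)]);n=np.array([-e[1],e[0]])
for t in ('as7','ak7','as8','ak8'):
    f=load(t);P=cloud(f).reshape(-1,3);h=cv2.cvtColor(f['img'],cv2.COLOR_RGB2HSV).reshape(-1,3)
    q=np.c_[P[:,:2]@e-.473,P[:,:2]@n+.0948,P[:,2]]
    m=(h[:,1]<60)&(h[:,2]>90)&(abs(q[:,1])<.009)&(q[:,2]>.108)&(q[:,2]<.125)&(q[:,0]>-.055)&(q[:,0]<.105)
    X=q[m]; vx,vz,x0,z0=cv2.fitLine(X[:,[0,2]].astype(np.float32),cv2.DIST_HUBER,0,.001,.001).ravel()
    s=vz/vx; print(t,len(X),'slope theta',-s.round(4),'z at push',z0+s*(-.03-x0))
E
```

```text
tcp S [[-0.031   0.0006  0.115 ]] [-3.1414e+00 -4.0000e-04  2.9816e+00] F [ 1.94 -2.09  6.08] clk 14.4667 w -0.0015803235916405237
side orange 64 [-0.0672 -0.0037  0.1133] theta~ 0.0214
side bar 258 theta 0.0424 dist line-hinge 0.0 -0.0044
scene orange 32 [-0.0644  0.0049  0.1146] theta~ 0.0279
scene bar 244 theta 0.0048 dist line-hinge -0.0048 0.0048
S [-0.031   0.0006  0.115 ] phi 0.0004 F [ 1.94 -2.09  6.08] 14.4667
0.0 row [-0.001  -0.0006  0.    ] [-0.0002 -0.0004  0.0005]
as7 207 slope theta 0.0115 z at push 0.115338504
ak7 175 slope theta 0.0102 z at push 0.11636273
as8 198 slope theta 0.0081 z at push 0.114645354
ak8 174 slope theta 0.0016 z at push 0.11484355
```

The measured tip height of 115.0 mm means the arm is level, and the bar slope is 0.002 to 0.008 rad. Retreating straight up and re-checking.

Emit:
{"fn": "move_arm", "kwargs": {
  "series": [
    [[0,0,0,-0.005,0,0,0],[0,0,0,-0.015,0,0,0],[0,0,0,-0.03,0,0,0],[0,0,0,-0.03,0,0,0],[0,0,0,-0.03,0,0,0],[0,0.02,0,-0.02,0,0,0],[0,0.02,0,0,0,0,0],[0,0,0,0,0,0,0]]
  ]
}}

```text
clock: 15.13
eef_pos: [0.3778, -0.155, 0.2451]
eef_rot: [3.14, -0.005, 2.981]
wrist_force: [-0.3, 0.9, -0.8]
width: 0.003
```

```bash
python3 chk.py 12; python3 arm.py 9;  python3 - <<'E'
from h import *
a=np.radians(-9.2);e=np.array([np.cos(a),np.sin(a)]);n=np.array([-e[1],e[0]])
for t in ('as9','ak9','w12'):
    f=load(t);P=cloud(f).reshape(-1,3);h=cv2.cvtColor(f['img'],cv2.COLOR_RGB2HSV).reshape(-1,3)
    q=np.c_[P[:,:2]@e-.473,P[:,:2]@n+.0948,P[:,2]]
    m=(h[:,1]<60)&(h[:,2]>90)&(abs(q[:,1])<.009)&(q[:,2]>.108)&(q[:,2]<.125)&(q[:,0]>-.055)&(q[:,0]<.105)
    X=q[m]
    if len(X)<20: continue
    vx,vz,x0,z0=cv2.fitLine(X[:,[0,2]].astype(np.float32),cv2.DIST_HUBER,0,.001,.001).ravel()
    s=vz/vx; print(t,len(X),'slope theta',-s.round(4),'z at push',z0+s*(-.03-x0))
k=load('ak9');s=load('as9')
a=cv2.resize(k['img'][90:210,170:300],None,fx=4,fy=4,interpolation=2);b=cv2.resize(s['img'][170:290,220:350],None,fx=4,fy=4,interpolation=2)
cv2.imwrite('pics/a9.png',cv2.resize(np.hstack([a,b]),(800,369))[:,:,::-1])
E
```

```text
15.2833 [ 0.38132866 -0.15643754  0.24404504] [ 3.13995916e+00 -1.98938884e-03  2.98117300e+00] [-5.590e-01  1.900e-02  1.789e+00  1.000e-03  1.336e+00 -1.970e+00] [ 0.63260853 -0.60500436 -0.95155387] -0.2200485260691503
s12 panel n 577 along [0.3978 0.3981 0.5463 0.5472] lat [-0.1247 -0.0684] [0.0585 0.0613 0.0679] ((453.288330078125, -171.96060180664062), (59.097389221191406, 154.8540496826172), 78.84151458740234)
  stop 59 [0.5516 0.5561 0.5955] [-0.1208 -0.0796]
  base [-0.15113369  0.11208072]
k12 panel n 458 along [0.3998 0.4009 0.5458 0.5466] lat [-0.1198 -0.0641] [0.0586 0.062  0.0684] ((452.552001953125, -166.49822998046875), (56.208168029785156, 149.00765991210938), 81.4371566772461)
  stop 68 [0.5511 0.5607 0.5631] [-0.1081 -0.067 ]
  base [-0.29013549 -0.03660061]
w12 panel n 1745 along [0.3982 0.3983 0.4843 0.4854] lat [-0.1227 -0.0673] [0.06   0.0613 0.0684] ((421.0926818847656, -164.3080596923828), (55.91568374633789, 87.9343032836914), 80.81201171875)
  base [-0.14892205  0.11967976]
tcp S [[-0.0709  0.001   0.244 ]] [ 3.1402e+00 -1.9000e-03  2.9814e+00] F [-1.13 -1.04  0.44] clk 15.3833 w 0.0026389175363972115
side orange 64 [-0.0673 -0.0038  0.1134] theta~ 0.0216
side bar 276 theta 0.0023 dist line-hinge -0.0046 -0.003
scene orange 32 [-0.0649  0.0049  0.1146] theta~ 0.0283
scene bar 238 theta -0.0007 dist line-hinge -0.0047 0.004
as9 225 slope theta 0.0064 z at push 0.11420964
ak9 188 slope theta 0.0058 z at push 0.11490299
w12 563 slope theta 0.0 z at push 0.11427398
```

View pics/a9.png

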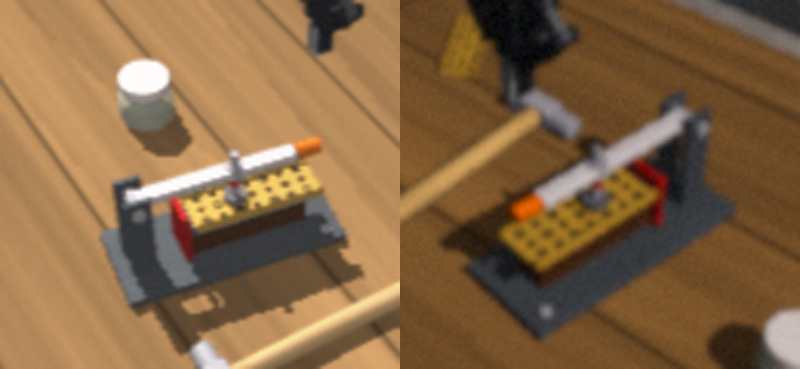

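View pics/w12.png

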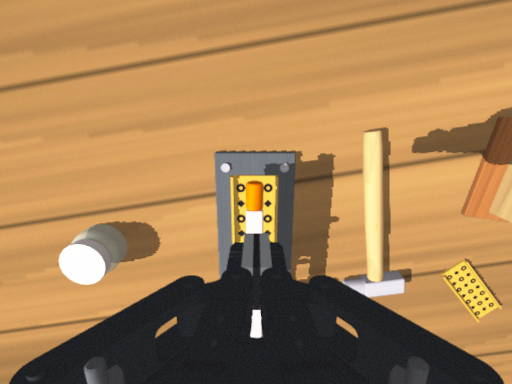

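The panel is unmoved, the foot is on it (scene crop (237,197)), and the bar is level (0.000 to 0.006 rad). The panel sits about 1.2 mm lower than unloaded, which matches about 3.5 N on the felt. The gripper is clear, so I'm handing in.

```bash
python3 -c "
from station import finish_job; print(finish_job())"
```

```text
the job is handed in; nothing more can be done
None
```

The brass panel is on the blue felt saddle, rims up, and the hold-down arm is level with its foot resting lightly on it. I handed the job in at about 15.4 s, with the gripper clear of everything.

**What I did:** I gripped the panel at 22 N and lifted it off the block. I set it down until its weight rested on the felt, then let go. With shut fingers behind the raised bar, I swung the arm down in one arc. Pushing force stayed around 4–8 N in the readings.

**Last checks:**
- **Panel position:** it is centred to about 1 mm and about 5 mm short of the red stop, not on top of it.
- **Arm level:** bar slope was 0.000–0.006 rad in three camera views, and the fingertip height at the end of the push agreed. A cruder estimate from the orange end gave 0.02–0.03 rad, probably because only its upper surface is visible.
- **Foot pressure:** I did not measure it directly. The panel sits about 1.2 mm lower under the foot, which fits about 3.5 N.
- **Small disagreements:** the scene camera's sideways readings differed by 2–3 mm from the other views; I went by the wrist and side cameras.
- **Bystanders:** nothing touched the tin, hammer or jar. The hammer and jar looked unmoved in the last pictures; the tin was out of those views and not re-checked.

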